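# Jack a lift-off cabinet door off its hinge pins and hold it

## Task

Swing the grey instrument cabinet's white door open by its bar handle until it stands about square to the cabinet, then stand the small red lever jack flat on the bench with its steel saddle centred under the orange lift lug on the inside of the door. Push the jack's black-padded handle fully down once so that the door rises on its hinge pins, let the handle spring fully back up, then push it fully down again with the fingers and finish while still holding it down, the door held up by the jack alone; do not let go. Leave the other things on the bench where they are and never tip the jack over.

Things in the scene. Friction and masses are not known exactly. Their poses are not given: they have to be found in the camera images.
- cabinet: Grey instrument cabinet fixed to the bench, 190 deep x 240 wide x 285 high on 50 mm feet. Origin: middle of its front face at bench level; +x points into the cabinet (away from the robot), +y to its left side, z up. Carries the door.
- door (a joint): Opening angle of the door, rad: 0 closed, grows as it opens towards the robot, stops at 1.9. The vertical hinge axis is at the cabinet's right (-y) front edge; opening turns the door anticlockwise seen from above. Stiff hinge (0.25 N m): the door stays where it is left.
- door_hinge (a point): Point on the vertical hinge axis of the door, 170 above the bench; it turns with the door.
- door_handle (a point): Middle of the steel bar handle on the door's outer face, 265 above the bench, 45 out from the face, 170 from the hinge axis along the door. Bar 104 long, level, parallel to the door, about 12 thick; 39 clear behind it. Door and cabinet tops are 285 high. Axes are the door's: +x the normal of its inner face (into the cabinet when closed), +y along the door away from the hinge, z up.
- door_lift (a joint): How far the door has risen on its lift-off hinge pins, m: 0 resting, stops at 0.035; the door weighs about 7 N and drops back if not supported.
- lift_pad (a point): Centre of the underside of the lift pad, 75 above the bench with the door down: black rubber disc, 30 dia., under the orange lug (44 wide, reaching 56 from the door's inner face, top 87 high, black-yellow dot). 38 from the door's mid-plane, 120 from the hinge axis. Axes: the door's; +x is the inner face's normal, from door to lug tip. Door 12 thick, lower edge 57 above the bench.
- jack: Loose red lever jack, 0.9 kg, base plate 250 x 70 x 12 from x = -140 to +110. Origin on its underside; own +x points to the saddle end, -x to the handle end, z up.
- jack_grip (a point): Grip point of the jack: centre of the upper part of its yellow block, 55 above the jack's underside, at x = +15 of the jack. The block is 36 long (x) x 30 wide (y), its top 82 above the underside: pinch across the 30 mm from above. Axes are the jack's.
- saddle_top (a point): Centre of the top of the jack's round steel saddle (36 dia.), at x = +85 of the jack (70 ahead of jack_grip), 60 above the jack's underside when the handle is up; it rises 32 as the handle goes fully down. It stands on a red barrel of 44 dia.
- jack_handle (a joint): Angle by which the jack's handle is pushed down, rad: 0 up (rising at 0.65 rad from level towards -x), 0.65 fully down (level, at its stop). Springs back by itself. Needs 3 to 9 N straight down on the pad, most when fully down under the door. The saddle rises 0.049 m per rad and meets the lift pad at about 0.3 rad.
- handle_pad (a point): Centre of the upper face of the black pad (40 x 36) at the end of the jack's handle. The handle turns about a level axis along the jack's y at x = -15, 42 above the underside; the pad's centre is 115 from it along the handle. Handle up: at x = -103 of the jack, 116 above its underside; fully down: x = -130, 48 above. Axes turn with the handle.
- mug: blue ceramic mug, 80 dia. x 95 high, bystander; origin at the centre of its underside
- washer_tin: low plain metal can, 60 dia. x 50 high, bystander; origin at the centre of its underside
- spray_can: can with green band, 56 dia. x 150 high, bystander; origin at the centre of its underside
- screwdriver: screwdriver lying on the bench, about 200 long along its own x, bystander
- wrench: flat wrench lying on the bench, about 170 long along its own x, bystander
- tape_roll: blue ring, a roll of tape, 90 dia. x 24 high, bystander
- meter: yellow hand-held meter, 150 x 80 x 40 high, bystander; origin at the centre of its underside

How it is judged:
By the outcome, as a careful person would: the job done as asked, in the order asked, and still so for the second after the job is handed in, while the arm keeps its last pose, push and grip.
It also fails if it takes over 72 s, if anything falls off the work surface, if the arm or the gripper's body presses on something with over 40 N, if the wrist force passes 120 N, or if a joint passes its speed limit or range.

## Robot

A 6-joint arm with a two-finger parallel gripper is mounted at the origin on the work surface. World frame = base frame: x ahead of the robot, y to its left, z up, the work surface at z = 0. Lengths are in mm, angles in rad, forces in N, time in s.
With the tool pointing down it reaches from about 350 to 775 mm from the base axis. Payload 5.5 kg.
Tool frame: the origin (TCP) lies midway between the tips of the shut fingers; the grasp point (between the pads) lies 19 mm behind it; z points along the fingers, y is the direction in which the jaws open and shut (so a half turn about z gives the same grasp; the last joint's range is limited). The gripper opens to 85 mm and grips with 20 to 120 N. Pads are 22 mm wide; open, the fingers measure 114 mm over their backs; the gripper's body (76 mm by 85 mm) begins 54 mm behind the grasp point. The pads swing forward as they close: fully open they stand 13 mm farther back than shut.
Start: joints at [1.119, 0.313, 0.046, 1.304, 0, 1.431], TCP at [176.419, 547.31, 231.323] pointing down, gripper open.
Joint ranges: [-2.76, 2.76], [-0.86, 1.69], [-1.03, 1.26], [-2.2, 2.34], [-1.47, 1.5], [-3.14, 3.14]. Speed limits (rad/s): [2.57, 2.57, 3.14, 3.14, 3.14, 3.14].

## Interface

Orientations are given as [roll, pitch, yaw] about the fixed x, y, z axes, in that order (R = Rz(yaw) Ry(pitch) Rx(roll)).
In Python, from plant import env, let_go, close_gripper, cams, ticket gives the robot as it stands. Calls block until the motion is done:
- env.move_pose(position, orientation): joint-space move of the TCP to a pose.
- env.movel(position, frame=None, max_speed=150, f_stop=None): straight line of the TCP; frame=None keeps the orientation; max_speed is the mean speed in mm/s. With f_stop (N) it stops when the force on the tool has changed by that much, and returns True; else False.
- env.movej(angles): joint-space move.
- let_go() and close_gripper(effort=None): open the fingers fully, or close them until they stop; effort is the grip in N (None keeps the last).
- env.dwell(seconds).
- env.solve_ik(position, orientation): joint angles nearest the present ones, or None.
- cams.snapshot(name): name is "scene" or "top"; returns the picture (400x640x3 uint8, red, green, blue); there is no depth.
- cams.calibration(name): a dict with "K" (3x3 intrinsics, pixels), "position" and "attitude" of the camera in the world. Camera axes: x right, y down, z forward; pixel columns grow to the right and rows downward; lengths in mm; the calibration is good to about 2 mm. A picture is of the moment at which its call begins. calibration takes no time and is no camera call.
A pose or a line that the arm cannot do raises env.IKError and nothing moves.
- ticket.finish_job(): hands the job in, once; it reports no verdict.
Readings, each from a call of its own:
- env.current_clock(): time.
- env.current_joints(): joint angles.
- env.current_dq(): joint speeds.
- env.current_tau(): joint torques, N m.
- env.current_tcp_pos(): TCP position.
- env.current_tcp_rot(): TCP orientation.
- env.current_force(): force on the tool from outside, world axes, zero at the start.
- env.current_ft_torque(): the same for the moment, N m.
- env.current_finger_gap(): finger opening in mm.
Only numpy, scipy, OpenCV 4.12 (cv2) and the standard library are available. Lean on these libraries where they do the work, as an engineer would, in place of code of your own. Each camera call takes 0.05 s, during which the arm holds its last target.

## Working session

There is one attempt and no reset: what is moved stays moved. The work goes in short steps, each a Python script; the robot and the scene stay as the last script left them, time stands still between calls to the robot, and variables do not carry over. Pictures are saved under pics/ and viewed, and the job is handed in when it is done.

```bash
ls; mkdir -p pics
python3 - <<'E'
from plant import env, cams
import cv2,numpy as np
for n in("scene","top"):
    im=cams.snapshot(n); cv2.imwrite(f"pics/{n}0.png",im[:,:,::-1]); print(n,cams.calibration(n))
print(env.current_clock(),env.current_tcp_rot())
E
```

```text
pics
scene {'K': array([[368.0881909 ,   0.        , 314.86878628],
       [  0.        , 368.0881909 , 202.62561258],
       [  0.        ,   0.        ,   1.        ]]), 'position': array([ 841.32626684, -693.16376894, 1319.7680412 ]), 'attitude': array([-2.53833265,  0.01371625,  0.37703122])}
top {'K': array([[364.99836512,   0.        , 319.44273273],
       [  0.        , 364.99836512, 204.73121942],
       [  0.        ,   0.        ,   1.        ]]), 'position': array([ 262.78848437,   30.11250145, 1351.06956899]), 'attitude': array([-2.91620171, -0.00594866, -1.44696536])}
0.1 [-3.13996680e+00 -2.27763392e-04  2.82977234e+00]
```

View pics/scene0.png

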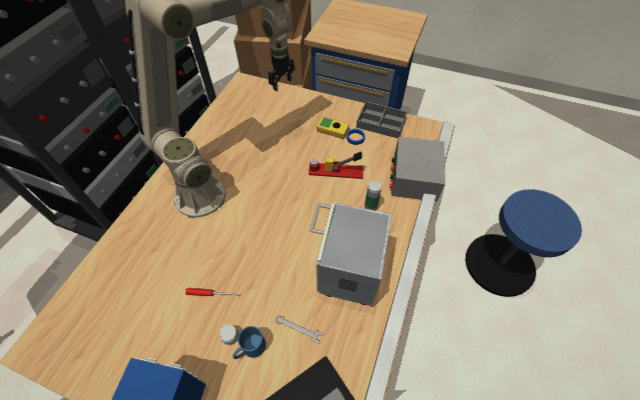

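View pics/top0.png

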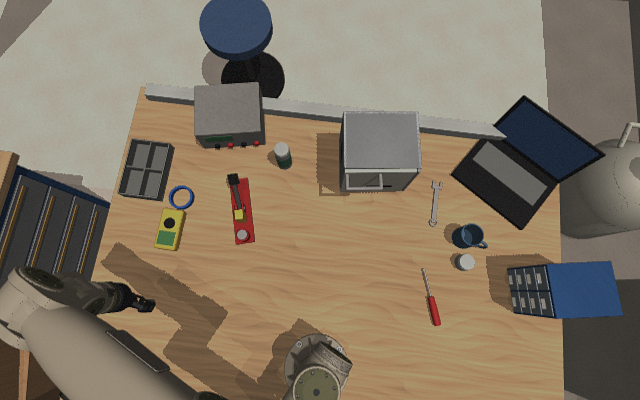

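The cabinet is ahead of the robot, around top (380,150). The jack is to its left at top (240,210), saddle end towards the robot and handle pad at (233,178). I'll zoom in on both.

```bash
cat > h.py <<'E'
import numpy as np, cv2
from scipy.spatial.transform import Rotation as R
from plant import env, cams, let_go, close_gripper, ticket
C={n:cams.calibration(n) for n in("scene","top")}
def Rm(c): return R.from_euler('xyz',c['attitude']).as_matrix()
def ray(n,uv):
    c=C[n]; d=Rm(c)@np.linalg.inv(c['K'])@np.array([uv[0],uv[1],1.]); return c['position'],d
def onz(n,uv,z):
    p,d=ray(n,uv); return p+d*(z-p[2])/d[2]
def proj(n,P):
    c=C[n]; q=c['K']@(Rm(c).T@(np.asarray(P,float)-c['position'])); return q[:2]/q[2]
def tri(a,b):
    (p,d),(q,e)=ray("scene",a),ray("top",b)
    s=np.linalg.lstsq(np.array([d,-e]).T,q-p,rcond=None)[0]
    A,B=p+s[0]*d,q+s[1]*e; return (A+B)/2,np.linalg.norm(A-B)
def snap(n,f,box=None,k=1):
    im=cams.snapshot(n)[:,:,::-1].copy()
    cv2.imwrite(f"raw_{n}.png",im)
    crop(im,f,box,k); return im
def crop(im,f,box,k):
    if box: x0,y0,x1,y1=box; im=im[y0:y1,x0:x1]
    cv2.imwrite("pics/"+f,cv2.resize(im,None,fx=k,fy=k,interpolation=cv2.INTER_CUBIC))
E
python3 - <<'E'
from h import *
a=cv2.imread("pics/scene0.png");b=cv2.imread("pics/top0.png")
crop(a,"s1.png",(300,110,400,310),3); crop(b,"t1.png",(220,100,430,250),3.8)
print(proj("top",[0,0,0]),proj("top",[400,0,0]))
# colour blobs in both
for n,im in(("scene",a),("top",b)):
    h=cv2.cvtColor(im,cv2.COLOR_BGR2HSV)
    for nm,lo,hi in(("red",(0,180,80),(8,255,255)),("yel",(22,150,90),(34,255,255)),("blk",(0,0,0),(180,255,45))):
        m=cv2.inRange(h,lo,hi); k,l,s,c=cv2.connectedComponentsWithStats(m)
        for i in range(1,k):
            if s[i,4]>15 and (300<c[i,0]<380 and 100<c[i,1]<190 if n=="scene" else 150<c[i,0]<270 and 160<c[i,1]<260): print(n,nm,s[i],c[i].round(1))
E
```

```text
[316.36275606 367.16899124] [329.95617953 251.59441219]
scene red [309 163  54  15 529] [337.9 170.9]
scene yel [317 117  32  21 331] [333.7 128.3]
scene yel [326 157   8  14  97] [329.  163.1]
scene blk [333 123   7   5  26] [336.3 125.1]
scene blk [352 153   9   8  44] [356.8 156.5]
top red [234 179  20  65 578] [244.6 212.1]
top red [231 187   6  24  68] [233.1 199.5]
top yel [154 208  29  43 203] [168.2 227.4]
top blk [153 145  20  56 191] [164.5 173.9]
top blk [228 174  11  12 100] [233.  179.3]
top blk [164 218  11  10  80] [168.9 222.9]
```

View pics/s1.png

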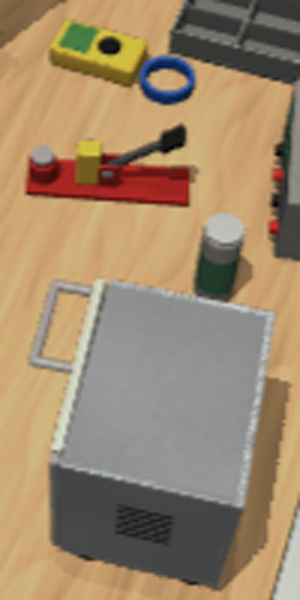

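View pics/t1.png

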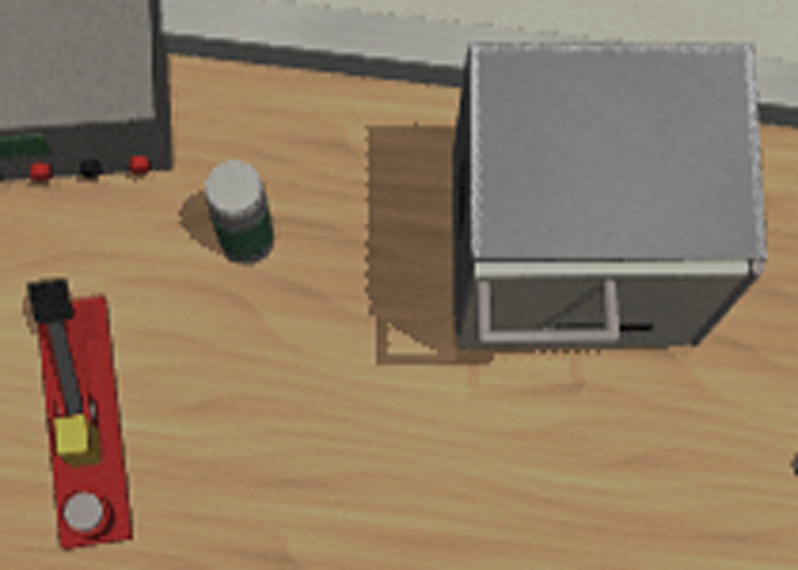

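Run:
```python
from h import *
np.set_printoptions(precision=1,suppress=True)
T=lambda u,v:(220+(u+.5)/3.8-.5,100+(v+.5)/3.8-.5); S=lambda u,v:(300+(u+.5)/3-.5,110+(v+.5)/3-.5)
print("cab top")
for nm,t in(("BL",(470,45)),("BR",(752,45)),("FL",(472,262)),("FR",(754,262)),("doorL",(476,276)),("doorR",(748,276))): print(nm,onz("top",T(*t),285))
for nm,t in(("BL",(273,313)),("BR",(245,500)),("FL",(105,283)),("FR",(63,456)),("doorL",(97,281)),("doorR",(52,462))): print(nm,onz("scene",S(*t),285))
print("bar L",tri(S(51,284),T(485,338)),"R",tri(S(35,364),T(612,335)))
for nm,s,t in(("bl",(50,284),(485,338)),("br",(35,364),(612,335))): print(nm,onz("scene",S(*s),265),onz("top",T(*t),265))
print("jack")
print("saddle",tri(S(41,155),T(83,511)),onz("top",T(83,511),60),onz("scene",S(41,155),60))
print("ytop",tri(S(89,146),T(71,436)),onz("top",T(71,436),82),onz("scene",S(89,144),82))
print("pad",tri((356.8,156.5),(233,179.3)),onz("top",(233,179.3),114))
for t in((106,296),(132,539),(62,548),(40,330)): print(onz("top",T(*t),12))
for t in((27,192),(188,204),(30,155),(190,167)): print("sc",onz("scene",S(*t),12))
print("can",onz("top",T(235,180),150),onz("scene",S(225,226),150))
```

```text
cab top
BL [818.   16.2 285. ]
BR [ 847.9 -218.6  285. ]
FL [628.4  -6.2 285. ]
FR [ 657.  -232.4  285. ]
doorL [617.  -10.7 285. ]
doorR [ 644.5 -228.4  285. ]
BL [818.3  12.5 285. ]
BR [ 849.9 -213.   285. ]
FL [630.6 -16.6 285. ]
FR [ 663.4 -234.   285. ]
doorL [621.2 -17.3 285. ]
doorR [ 655.4 -244.3  285. ]
bar L (array([570.4, -25.7, 265.1]), np.float64(4.3401853220559055)) R (array([ 589.7, -128.1,  256.6]), np.float64(0.9713275876010646))
bl [567.7 -27.7 265. ] [572.2 -24.4 265. ]
br [ 591.3 -132.9  265. ] [ 587.6 -126.6  265. ]
jack
saddle (array([415.5, 321.1,  54.4]), np.float64(3.949678482951235)) [416.4 321.1  60. ] [416.1 315.   60. ]
ytop (array([482.6, 340.1,  80.3]), np.float64(1.1980029780651977)) [481.9 339.3  82. ] [482.2 342.9  82. ]
pad (array([599.7, 373.3, 105.7]), np.float64(2.4431141936190546)) [598.4 371.8 114. ]
[640.  346.2  12. ]
[401.1 280.3  12. ]
[384.1 345.9  12. ]
[596.7 405.7  12. ]
sc [407.4 277.   12. ]
sc [642.6 342.3  12. ]
sc [383.9 347.3  12. ]
sc [623.6 412.9  12. ]
can [726.1 214.5 150. ] [720.4 215.  150. ]
```

```bash
cat >> h.py <<'E'
O=np.array([645.5,-124.5]); CY=.13
def rot(a): return np.array([[np.cos(a),-np.sin(a)],[np.sin(a),np.cos(a)]])
H=O+rot(CY)@np.array([-6,-120.])
def hook(th,off=25):
    return H+rot(CY+th)@np.array([-(51+off),170.]), CY+th+np.pi/2
def down(ps): return [np.pi,0,(ps+np.pi)%(2*np.pi)-np.pi]
E
python3 - <<'E'
from h import *
p,ps=hook(0); print(p,ps,H)
env.move_pose([*p,345],down(ps)); print(env.current_joints(),env.current_clock())
env.movel([*p,238],max_speed=120,f_stop=8); print(env.current_tcp_pos(),env.current_force(),env.current_clock())
snap("scene","s2.png",(280,160,400,310),4);snap("top","t2.png",(320,90,440,240),4)
E
```

```text
[557.71021758 -85.55190501] 1.7007963267948965 [ 655.10672575 -244.2652321 ]
[-2.93073320e-01  2.91613926e-01  2.92108458e-01  1.57152746e+00
  1.71927001e-04  1.14634499e+00] 2.7417
[558.19562396 -85.61442212 238.85867755] [-0.7892675  -1.31424258  0.96645342] 3.7833
```

View pics/s2.png

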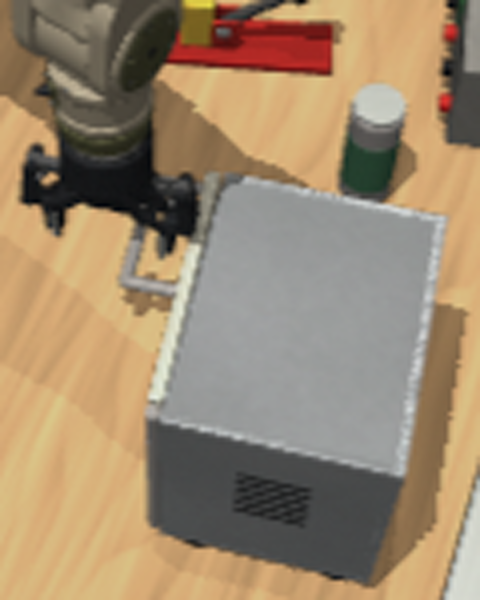

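View pics/t2.png

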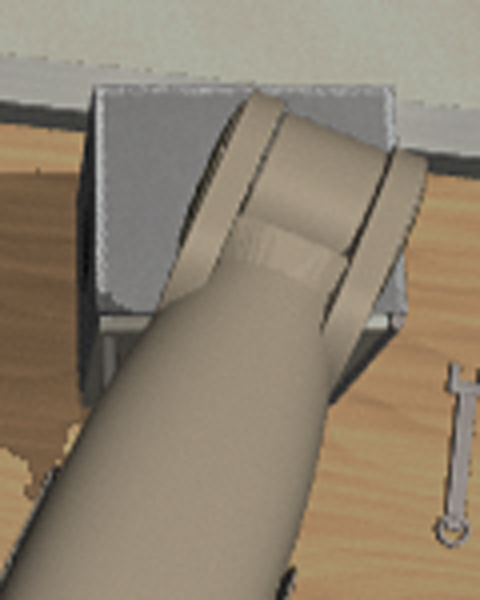

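The inner finger tip is between the bar and the door face, at scene zoom (165,240), and the force is only about 2 N. Next I pull along the arc.

Run:
```python
from h import *
for th in np.arange(.15,1.66,.15).tolist()+[1.64]:
    p,ps=hook(th)
    s=env.movel([*p,238],down(ps),max_speed=120,f_stop=30)
    print(round(th,2),s,env.current_force().round(1),round(env.current_clock(),2))
    if s: break
snap("scene","s3.png",(260,160,420,350),3);snap("top","t3.png",(300,90,480,280),3)
```

```text
0.15 False [-0.3  0.4  0.2] 4.27
0.3 False [0.7 0.5 0.7] 4.65
0.45 False [ 0.4 -0.5 -0.6] 5.03
0.6 False [ 0.4  0.6 -0.5] 5.42
0.75 False [ 0.7 -0.5  0.1] 5.8
0.9 False [-0.4 -0.2  0.7] 6.18
1.05 False [-0.2 -0.2  0.1] 6.57
1.2 False [-0.3 -0.   0.7] 6.95
1.35 False [-0.9  0.1 -0.5] 7.33
1.5 False [-0.8  0.3  0.7] 7.72
1.65 False [-0.1  0.7 -0.5] 8.1
1.64 False [ 0.3 -0.2 -0.4] 8.35
```

View pics/s3.png

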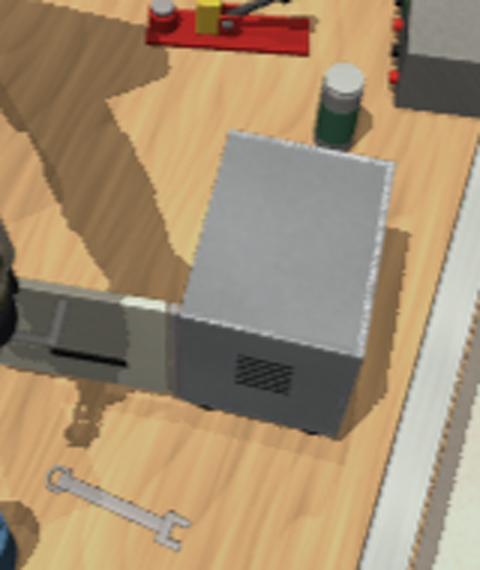

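View pics/t3.png

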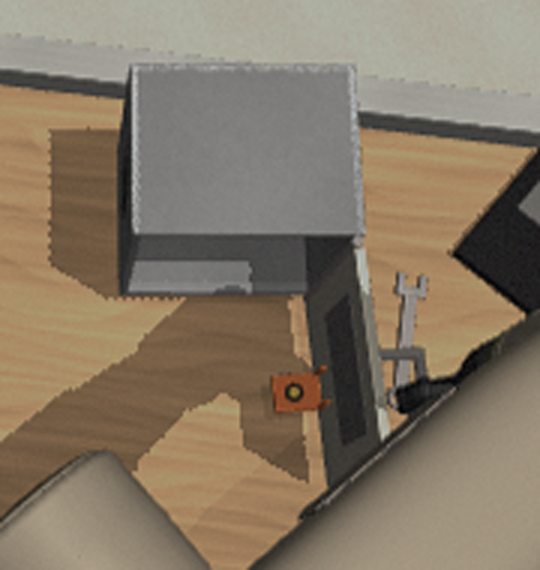

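The door now stands about square and the orange lug's dot shows at top zoom (294,393), pixel (398,221). I retreat upward, go over the jack, and re-measure the lug and door on the way.

Run:
```python
from h import *
p=env.current_tcp_pos()
env.movel([p[0],p[1],345],max_speed=200)
print(env.current_force())
env.move_pose([483,338.5,170],down(-2.87)); print(env.current_joints().round(2),env.current_clock())
snap("scene","s4.png",(240,190,400,360),3.5);snap("top","t4.png",(300,140,460,290),4)
```

```text
[ 0.16440372 -0.19570509 -0.25709219]
[ 0.47  0.37 -0.03  1.17 -0.    0.2 ] 11.6583
```

View pics/s4.png

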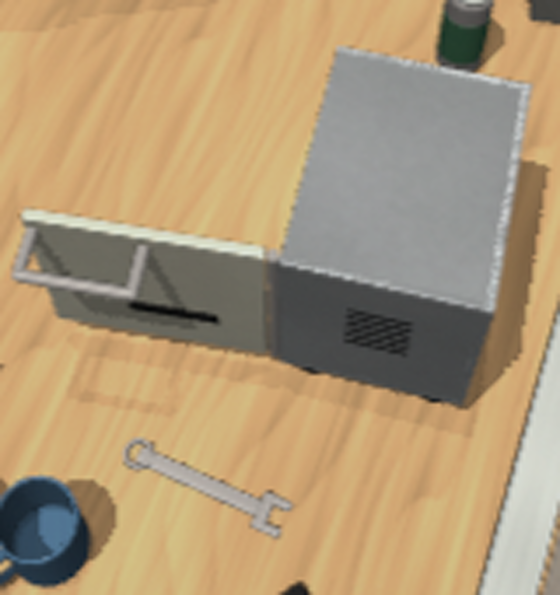

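View pics/t4.png

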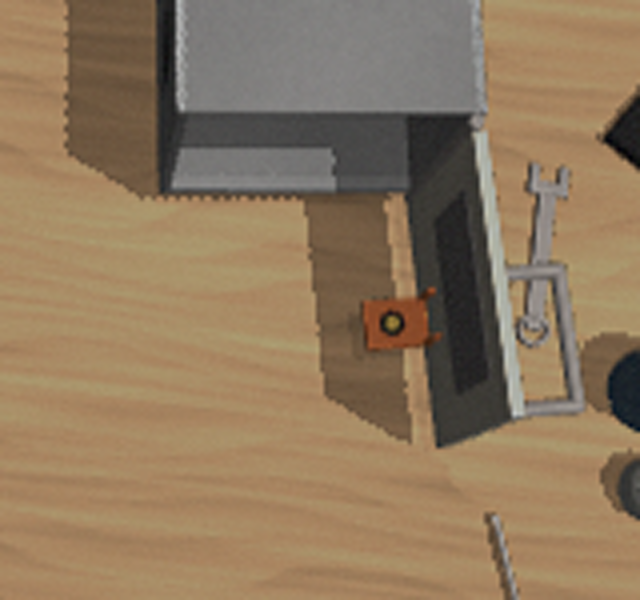

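Run:
```python
from h import *
np.set_printoptions(precision=1,suppress=True)
T=lambda u,v:np.array((300+(u+.5)/4-.5,140+(v+.5)/4-.5)); S=lambda u,v:np.array((240+(u+.5)/3.5-.5,190+(v+.5)/3.5-.5))
im=cv2.imread("raw_top.png"); h=cv2.cvtColor(im,cv2.COLOR_BGR2HSV)
m=cv2.inRange(h,(3,150,90),(16,255,255)); m[:, :380]=0; m[:,415:]=0; m[:205]=0; m[240:]=0
ys,xs=np.nonzero(m); print("lug px",xs.min(),xs.max(),ys.min(),ys.max(),len(xs))
mc=cv2.inRange(h,(20,60,60),(34,255,255))[215:228,390:405]; yy,xx=np.nonzero(mc); print("dot",xx.mean()+390,yy.mean()+215,len(xx))
print("dot manual",onz("top",T(392,322),87))
c=[onz("top",T(*t),87)[:2] for t in((363,300),(368,351),(430,347),(428,297))]; print("lug corners",*c)
a,b=onz("top",T(481,132),285)[:2],onz("top",T(517,416),285)[:2]; print("door top T",a,b,np.linalg.norm(a-b)); d=b-a; print("yaw",np.arctan2(-d[0],d[1]))
a,b=onz("scene",S(264,250),285)[:2],onz("scene",S(23,214),285)[:2]; print("door top S",a,b,np.linalg.norm(a-b)); d=b-a; print("yaw",np.arctan2(-d[0],d[1]))
bars=[tri(S(15,274),T(579,408)),tri(S(134,293),T(562,267))]; print("bar",bars)
d=CY+1.57; print("model pad",H+rot(d)@np.array([38,120.]),"model far top",H+rot(d)@np.array([0,230.]))
```

```text
lug px 391 409 212 227 159
dot 397.61538461538464 220.3846153846154 13
dot manual [ 530.5 -221.8   87. ]
lug corners [ 547.  -194.8] [ 502.1 -202.8] [ 512.4 -256.6] [ 556.9 -251.7]
door top T [ 644.7 -238.8] [ 430.1 -278.6] 218.21091643724344
yaw 1.7542348564207446
door top S [ 646.6 -238.4] [ 432.  -283.8] 219.37434498361782
yaw 1.7793809218933367
bar [(array([ 445. , -330.8,  263.7]), np.float64(0.6734675963682717)), (array([ 551.6, -310.8,  267.4]), np.float64(1.5515703936324443))]
model pad [ 531.2 -222. ] model far top [ 427.  -273.9]
```

The dot is at (530.5,-221.8) and agrees with the model within 1 mm. The edges give a door yaw of about 1.75, so θ ≈ 1.62. Next I grasp the jack.

Run:
```python
from h import *
s=env.movel([483,338.5,38],max_speed=130,f_stop=10); print(s,env.current_tcp_pos(),env.current_force())
close_gripper(90); print("gap",env.current_finger_gap(),env.current_clock())
s=env.movel([483,338.5,78],max_speed=100); print(env.current_force(),env.current_ft_torque(),env.current_finger_gap(),env.current_clock())
snap("scene","s5.png",(270,110,410,230),4);snap("top","t5.png",(200,150,320,270),4.5)
```

```text
False [483.6578424  338.83243811  38.84347736] [-0.34947533  0.6015078   0.26118539]
gap 29.08011602742947 13.475
[ 0.79191312 -0.04815651 -8.50016593] [0.0094196  0.14144417 0.00504632] 28.85292914899569 14.025
```

View pics/s5.png

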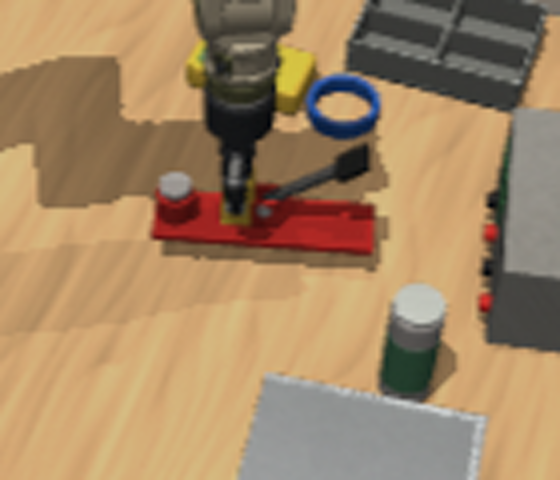

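View pics/t5.png

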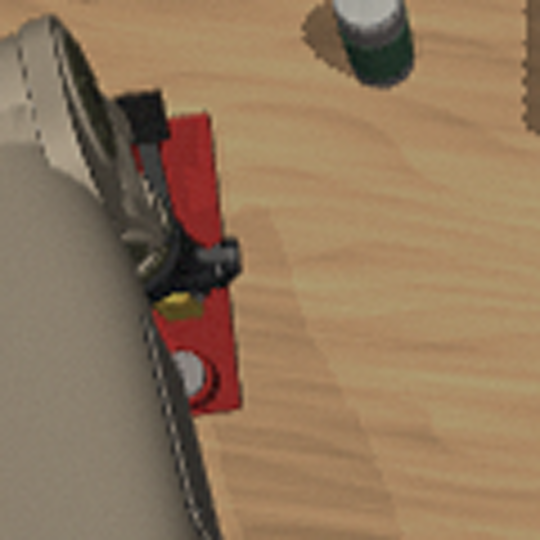

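The jack hangs level in the grip. I check the saddle offset from the TCP and the yaw.

Run:
```python
from h import *
np.set_printoptions(precision=1,suppress=True)
S=lambda u,v:np.array((270+(u+.5)/4-.5,110+(v+.5)/4-.5)); T=lambda u,v:np.array((200+(u+.5)/4.5-.5,150+(v+.5)/4.5-.5))
p=env.current_tcp_pos();print(p,env.current_tcp_rot())
print("saddle S",onz("scene",S(175.5,185),100),"top edge right pt")
a,b=onz("top",T(210,115),52)[:2],onz("top",T(241,408),52)[:2]; d=b-a;print(a,b,np.linalg.norm(d),np.arctan2(d[1],d[0]))
a2,b2=onz("scene",S(373,250),52)[:2],onz("scene",S(153,235),52)[:2]; d=b2-a2;print(a2,b2,np.linalg.norm(d),np.arctan2(d[1],d[0]))
u=np.array([np.cos(-2.87),np.sin(-2.87)])
print("pred saddle if grip exact",p[:2]+70*u, "corner->origin x: far corner",a+140*u,"near",b-110*u, "origin by tcp",p[:2]-15*u)
```

```text
[481.9 337.8  76.5] [-3.1 -0.  -2.9]
saddle S [418.5 312.7 100. ] top edge right pt
[637.2 342.9] [400.7 277.8] 245.35176224957888 -2.872913071529261
[641.5 341.3] [405.9 274.2] 244.97152493150017 -2.864037068734207
pred saddle if grip exact [414.5 319. ] corner->origin x: far corner [502.4 305.4] near [506.6 307.3] origin by tcp [496.4 341.8]
```

```bash
cat >> h.py <<'E'
JY=-1.39; JU=np.array([np.cos(JY),np.sin(JY)]); SAD=np.array([530,-222.3])
GRIP=SAD-71*JU
E
python3 - <<'E'
from h import *
st=GRIP-78*JU; print(GRIP,st, env.solve_ik([*st,200],down(JY)))
env.movel([483,338.5,200],max_speed=200)
env.move_pose([*st,200],down(JY)); print(env.current_joints().round(2),env.current_force().round(1),env.current_ft_torque().round(2),env.current_clock())
env.movel([*st,60],max_speed=150); print(env.current_tcp_pos(),env.current_clock(),env.current_finger_gap())
snap("scene","s6.png",(230,160,400,320),4);snap("top","t6.png",(290,140,450,290),4)
E
```

```text
[ 517.23327859 -152.45724215] [503.20786633 -75.72857859] [-0.30723539  0.19761615 -0.18400663  1.18917355  0.         -2.05882804]
[-0.31  0.2  -0.18  1.19  0.   -2.06] [ 0.7 -0.3 -8.4] [-0.15 -0.08 -0.02] 16.8333
[504.13417233 -75.91122302  60.87695847] 17.9167 28.922445445322488
```

View pics/s6.png

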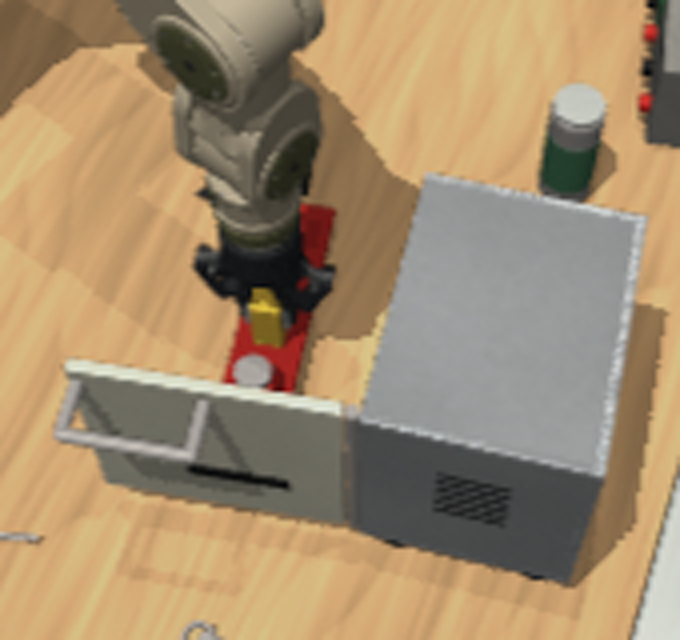

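View pics/t6.png

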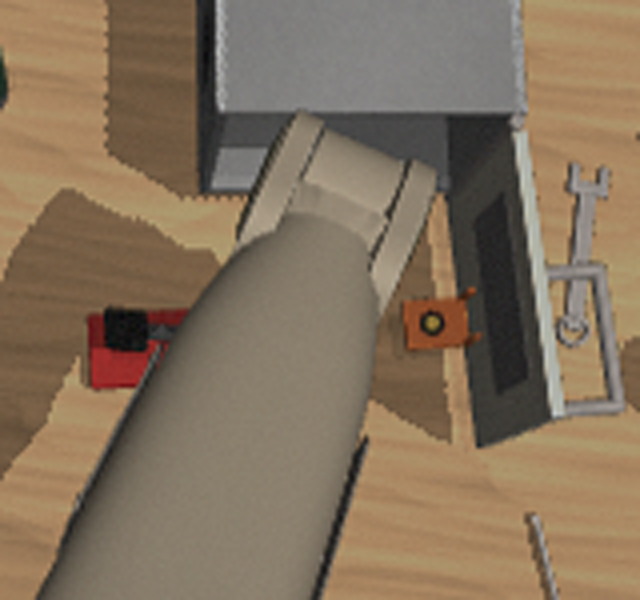

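Run:
```python
from h import *
np.set_printoptions(precision=1,suppress=True)
S=lambda u,v:np.array((230+(u+.5)/4-.5,160+(v+.5)/4-.5)); T=lambda u,v:np.array((290+(u+.5)/4-.5,140+(v+.5)/4-.5))
p=env.current_tcp_pos(); print("saddle S",onz("scene",S(253,370),82),"pred",p[:2]+71*JU)
print("pad top z138",onz("top",T(126,328),138),"pred",p[:2]-118*JU)
a,b=onz("top",T(88,316),34)[:2],onz("top",T(92,389),34)[:2];print("tail",a,b,"pred mid",p[:2]-155*JU,(a+b)/2)
print("dot",onz("top",T(432,323),87))
env.movel([*(GRIP-78*JU),44],max_speed=100)
s=env.movel([*GRIP,44],max_speed=100,f_stop=10); print(s,env.current_tcp_pos(),env.current_force())
s=env.movel([*GRIP,36.5],max_speed=30,f_stop=10); print(s,env.current_tcp_pos(),env.current_force(),env.current_clock())
snap("scene","s7.png",(230,160,400,320),4);snap("top","t7.png",(290,140,450,290),4)
```

```text
saddle S [ 517.6 -145.1   82. ] pred [ 517.  -145.9]
pad top z138 [482.4  44.5 138. ] pred [483.1  40.1]
tail [507.9  81.6] [441.6  69.4] pred mid [476.4  76.5] [474.8  75.5]
dot [ 529.6 -221.8   87. ]
False [ 516.7 -151.9   43.8] [-0.1  0.8 -7.6]
True [ 517.6 -152.1   38.6] [-1.1 -0.9  3.5] 19.525
```

View pics/s7.png

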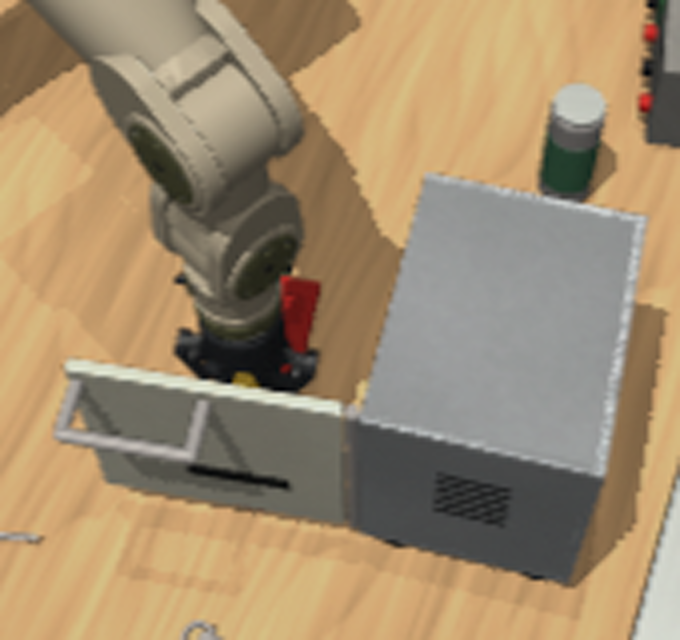

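View pics/t7.png

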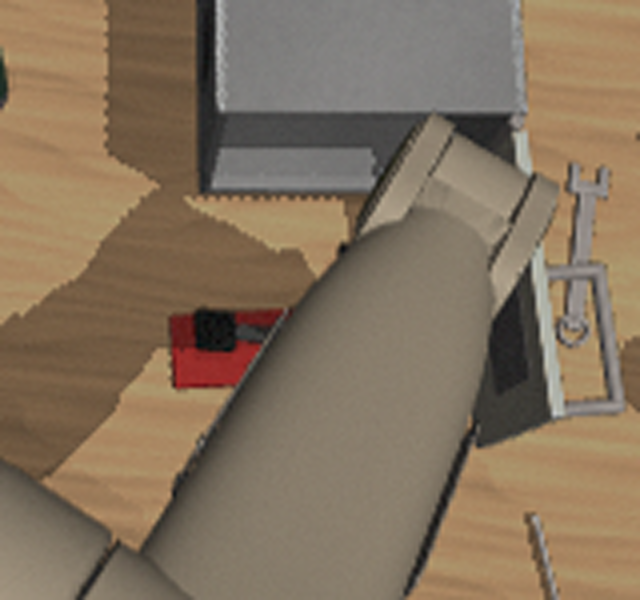

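Force shows the jack has touched the bench, TCP (517.6,-152.1). I release it, rise, close the fingers and check the placing.

Run:
```python
from h import *
let_go(); env.movel([*GRIP,200],max_speed=200)
PAD=SAD-188*JU
env.move_pose([PAD[0]-60,PAD[1]+90,180],down(JY)); close_gripper(60)
print(PAD,env.current_force().round(1),env.current_clock(),env.current_tcp_pos())
snap("scene","s8.png",(230,160,400,320),4);snap("top","t8.png",(290,140,450,290),5)
```

```text
[496.1951602  -37.36424682] [-0.   0.4 -0.4] 22.8417 [436.19007691  52.67708057 179.99901876]
```

View pics/s8.png

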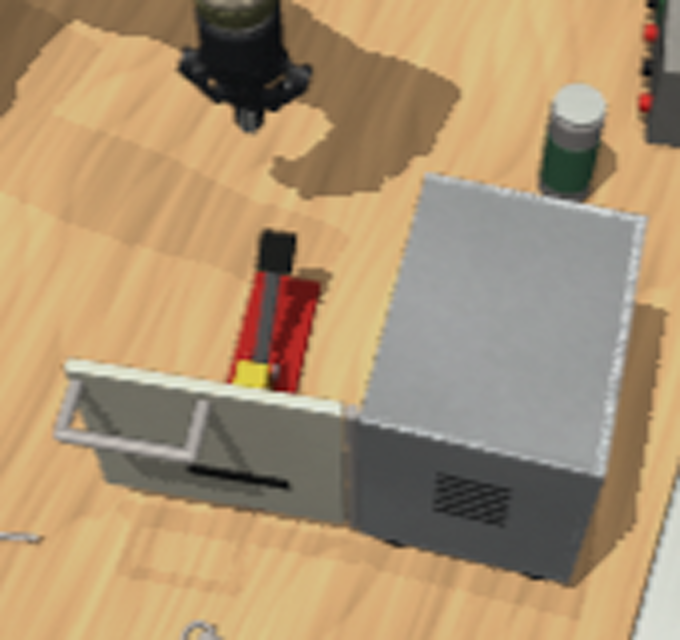

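View pics/t8.png

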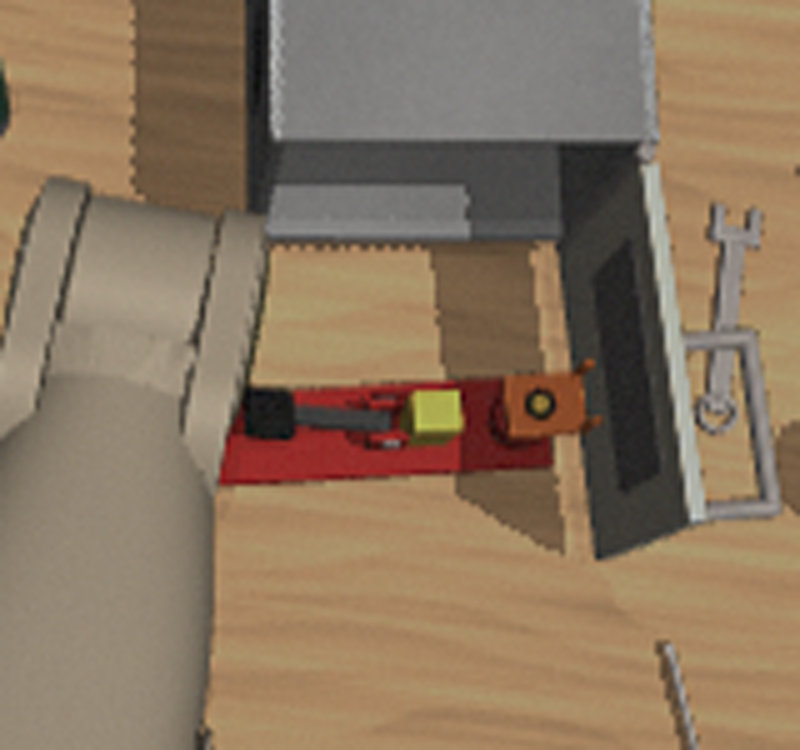

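Run:
```python
from h import *
np.set_printoptions(precision=1,suppress=True)
T=lambda u,v:np.array((290+(u+.5)/5-.5,140+(v+.5)/5-.5)); S=lambda u,v:np.array((230+(u+.5)/4-.5,160+(v+.5)/4-.5))
y=onz("top",T(438,410),82)[:2]; print("yellow",y,"-> saddle",y+70*JU)
e=onz("top",T(552,468),12)[:2]; n=np.array([-JU[1],JU[0]]); print("front right corner",e,"-> saddle",e+35*n*1-25*JU, e-35*n-25*JU)
a,b=onz("top",T(222,484),12)[:2],onz("top",T(552,468),12)[:2];d=b-a;print("edge yaw",np.arctan2(d[1],d[0]),np.linalg.norm(d))
print("pad",onz("top",T(270,414),116),tri(S(277,251),T(270,414)),"yel S",onz("scene",S(251,375),82))
print("dot",onz("top",T(540,403),87))
```

```text
yellow [ 517.3 -151.5] -> saddle [ 529.9 -220.3]
front right corner [ 498.4 -249.2] -> saddle [ 528.3 -218.3] [ 459.5 -230.9]
edge yaw -1.397435583419768 244.84983031200355
pad [493.3 -32.2 116. ] (array([494.9, -32.3, 109.3]), np.float64(1.0005906744807436)) yel S [ 517.9 -150.6   82. ]
dot [ 530.2 -221.7   87. ]
```

Dead reckoning, the block and the plate corner all put the saddle within about 2–4 mm of the lug dot. The pad is at about (495,-35), and I make the first press along its arc.

```bash
cat >> h.py <<'E'
JO=np.array([529.7,-221.2])-85*JU
def padp(phi,dz=0):
    a=.65-phi; x=-15-115*np.cos(a)+6*np.sin(a); z=42+115*np.sin(a)+6*np.cos(a)
    return [*(JO+x*JU),z+dz]
def press():
    for ph in(.1,.2,.3,.4,.5,.58):
        s=env.movel(padp(ph,3*(1-ph/.65)),max_speed=60,f_stop=22); f=env.current_force()
        print(ph,s,env.current_tcp_pos().round(1),f.round(1))
        if s: return
    s=env.movel(padp(.65,-6),max_speed=25,f_stop=9)
    print("end",s,env.current_tcp_pos().round(1),env.current_force().round(1),env.current_clock())
E
python3 - <<'E'
from h import *
print(env.current_finger_gap(),padp(0),padp(.65))
p=padp(0)
env.move_pose([*p[:2],150],down(JY))
s=env.movel(padp(0,8),max_speed=80,f_stop=8);print(s)
press(); env.dwell(.3); print(env.current_force().round(1),env.current_tcp_pos().round(1))
snap("scene","s9.png",(230,160,400,320),4);snap("top","t9.png",(290,140,450,290),5)
E
```

```text
0.0014292263143554382 [np.float64(495.9098116468269), np.float64(-36.34440033304615), np.float64(116.37293945093889)] [np.float64(491.0402098003051), np.float64(-9.704324815575518), np.float64(48.0)]
False
0.1 False [494.9 -29.4 109.8] [1.2 0.4 3.2]
0.2 False [493.6 -23.5  99.4] [ 0.3 -0.8  2.8]
0.3 False [492.9 -18.8  88.9] [ 0.6 -0.4  3. ]
0.4 False [492.2 -14.8  77.9] [-0.5 -1.1  6.6]
0.5 False [491.7 -11.9  66.3] [ 0.4 -0.3  5.9]
0.58 False [491.4 -10.4  56.9] [ 0.9 -0.9  7.4]
end True [491.3  -9.6  47.7] [-3.1  0.1 12.3] 26.5167
[-2.9 -0.9 12.1] [491.3  -9.6  47.8]
```

View pics/s9.png

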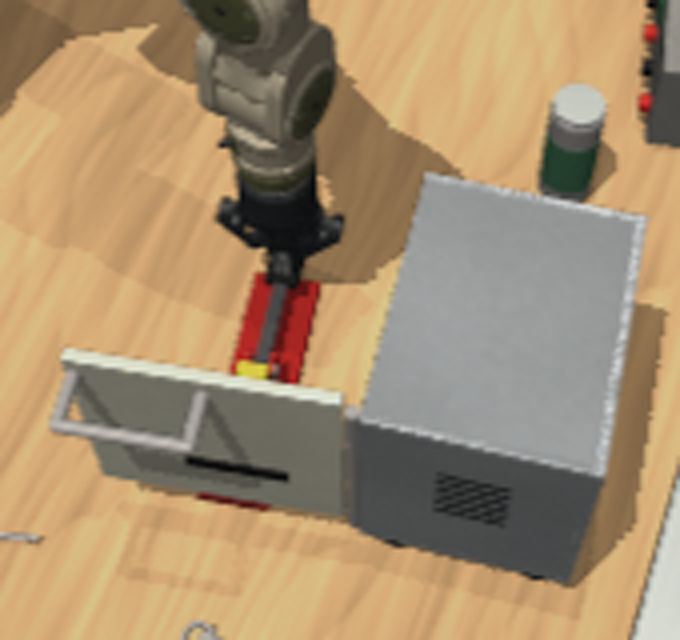

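View pics/t9.png

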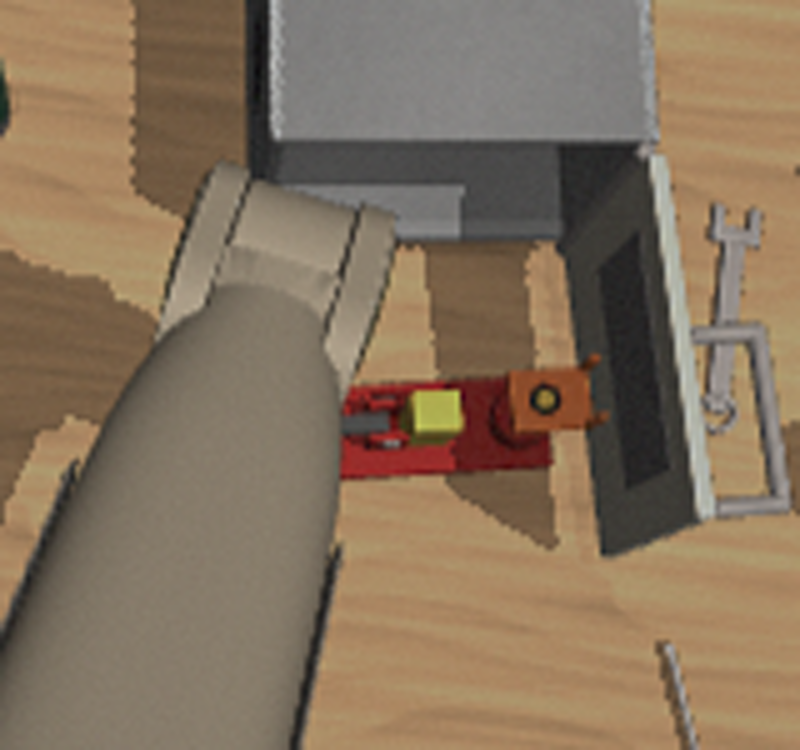

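The first press reached the stop at z 47.8 with 12 N, and the door has visibly risen: its top edge in the scene zoom went from 363 to 353. Now I let the handle up along the arc.

Run:
```python
from h import *
for ph in(.5,.35,.2,0): env.movel(padp(ph,6),max_speed=70)
env.movel(padp(0,35),max_speed=100); print(env.current_force().round(1))
env.movel([padp(0)[0]-60,padp(0)[1]+90,180],max_speed=200)
env.dwell(.3)
print(env.current_clock())
snap("scene","s10.png",(230,160,400,320),4);snap("top","t10.png",(290,140,450,290),5)
```

```text
[-0.6 -0.2 -0.3]
30.1417
```

View pics/s10.png

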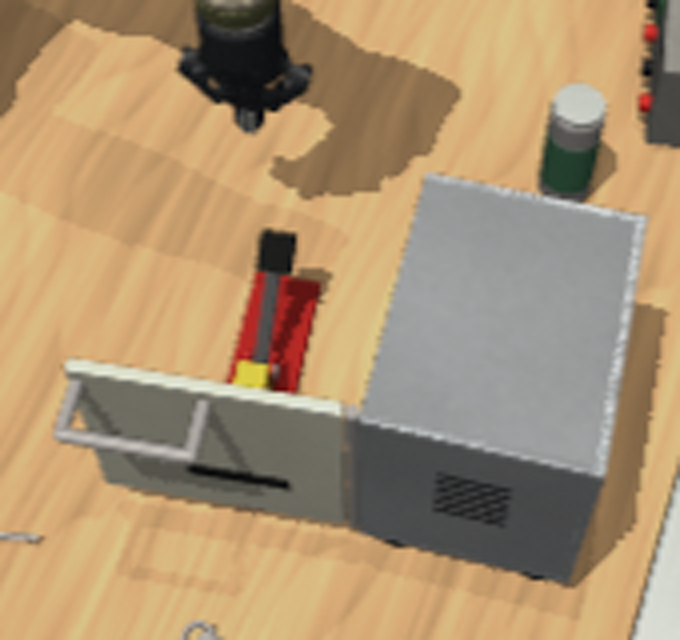

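View pics/t10.png

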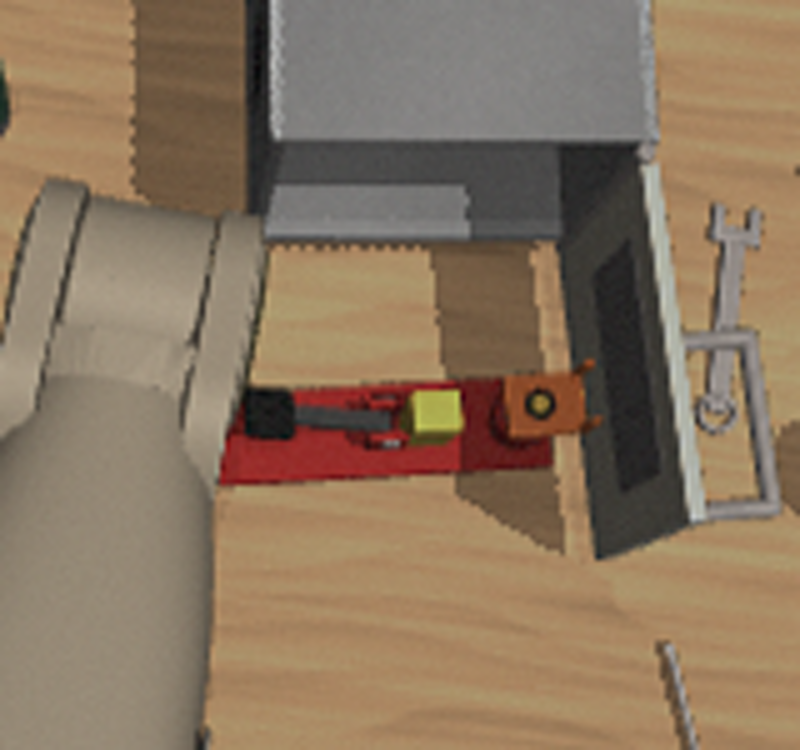

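The handle is fully up, with the pad at scene zoom (277,251) as before the press. The door has dropped back and the jack hasn't moved. Second press.

Run:
```python
from h import *
p=padp(0)
env.move_pose([*p[:2],150],down(JY))
env.movel(padp(0,8),max_speed=80,f_stop=8)
press(); env.dwell(.5); print(env.current_force().round(1),env.current_tcp_pos().round(1),env.current_clock())
snap("scene","s11.png",(230,160,400,320),4);snap("top","t11.png",(290,140,450,290),5)
```

```text
0.1 False [494.9 -29.4 109.8] [0.1 0.7 2.5]
0.2 False [493.6 -23.5  99.4] [ 0.6 -0.4  3.2]
0.3 False [492.9 -18.8  88.9] [ 0.3 -1.6  3.9]
0.4 False [492.2 -14.8  77.8] [ 0.5 -1.   6.2]
0.5 False [491.7 -11.9  66.3] [ 0.6 -0.4  7.8]
0.58 False [491.4 -10.4  56.9] [-0.4 -0.2  6.8]
end True [491.3  -9.6  47.8] [-3.7  0.7 12. ] 33.8167
[-2.9 -0.1 11. ] [491.3  -9.6  47.8] 34.3167
```

View pics/s11.png

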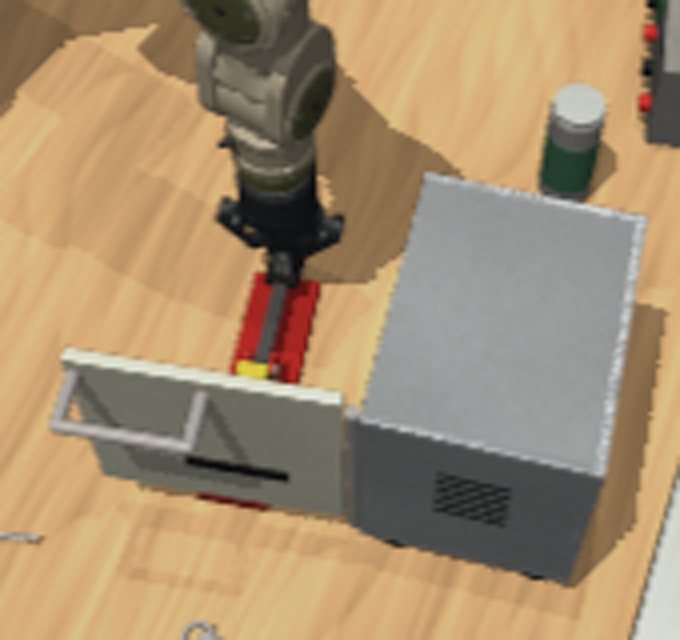

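View pics/t11.png

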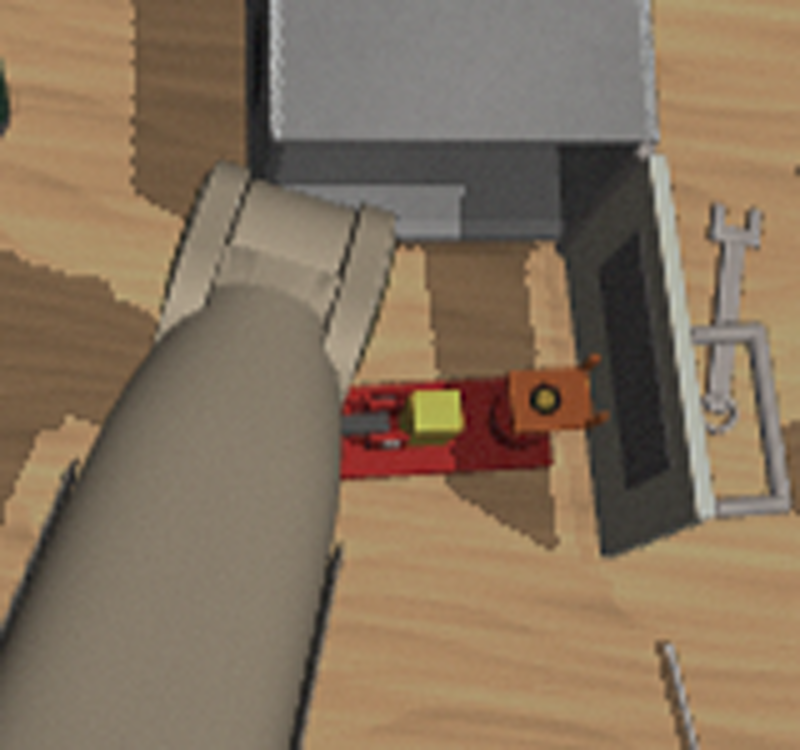

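Same state as the first press: pad at its stop, door raised, jack unmoved. I add a few newtons of margin and hand in.

Run:
```python
from h import *
p=env.current_tcp_pos()
print(env.movel([491.3,-9.7,43],max_speed=15,f_stop=5),env.current_tcp_pos().round(1)); env.dwell(.3)
print(env.current_force().round(1),env.current_tcp_pos().round(1),env.current_clock())
im=cams.snapshot("top"); o=cv2.imread("raw_top.png"); print("max diff near jack/lug",cv2.absdiff(im[:,:,::-1].copy(),o)[205:240,375:415].mean())
ticket.finish_job()
```

```text
True [491.3  -9.6  47.8]
[-2.4  0.4 10.3] [491.3  -9.6  47.9] 34.925
max diff near jack/lug 1.9376190476190476
the job is handed in; nothing more can be done
```

The job is handed in with the arm still holding the jack's handle down and the door raised on the jack. It took about 35 s.

- **Door:** I opened it by its bar handle with one finger hooked behind the bar. Image measurements put it at about 1.62 rad, roughly 3° past square.
- **Jack placing:** I gripped the jack by its yellow block, stood it flat on the bench and slid it under the lug. The estimates of the saddle centre came within about 1 to 4 mm of the lug dot, the largest difference coming from the plate corner.
- **First press:** the handle went to its stop (pad at z 47.8, expected 48) with about 12 N, and the door visibly rose. I then let the handle up, and pictures showed the handle fully up, the door back down and the jack unmoved.
- **Second press:** it reached the same height and force, and the pictures showed the same raised door. I did not measure the lift in millimetres.

**Last checks:**
- **Push:** I tried to add about 5 N for margin before handing in. The force still read only 10.3 N afterwards, close to the 9 N the handle can need, but the pad stayed at the stop height (z 47.9).
- **Lateral force:** there was a steady sideways force of about 2.5 N, and the jack did not move.
- **Bystanders:** nothing was touched as far as the pictures show, but I did not re-measure each one.

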